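# Tip the guards van down onto its wheels in the marked bay

## Robot

A 6-joint arm with a two-finger parallel gripper is mounted at the origin on the work surface. World frame = base frame: x ahead of the robot, y to its left, z up, the work surface at z = 0. Lengths are in m, angles in degrees, forces in N, time in s.
With the tool pointing down it reaches from about 0.425 to 0.95 m from the base axis. Payload 3.5 kg.
Tool frame: the origin (TCP) lies midway between the tips of the shut fingers; the grasp point (between the pads) lies 19 mm behind it; x points along the fingers, y is the direction in which the jaws open and shut, and the axes are right-handed (so a half turn about x gives the same grasp; the last joint's range is limited). The gripper opens to 85 mm and grips with 20 to 120 N. Pads are 22 mm wide; open, the fingers measure 114 mm over their backs; the gripper's body (76 mm by 85 mm) begins 54 mm behind the grasp point. The pads swing forward as they close: fully open they stand 13 mm farther back than shut.
Start: joints at [-84.798, 16.404, 90.338, -0, 73.258, -8.594], TCP at [0.161, -0.656, 0.211] pointing down, gripper open.
Joint ranges: [-158.93, 158.93], [-51.34, 127.21], [12.03, 142.37], [-87.48, 267.48], [13.55, 161.25], [-162.69, 162.69]. Speed limits (degrees/s): [159.86, 159.86, 180, 180, 180, 180].

## Interface

Orientations are given as [roll, pitch, yaw] about the fixed x, y, z axes, in that order (R = Rz(yaw) Ry(pitch) Rx(roll)).
In Python, from cell import robot, cams gives the robot as it stands.
- The arm moves only by the tool apply_moves, never from a script. Its arguments are lists of equal length, an entry for each row: "travel": the shift along the tool's x, y, z in mm, a list of three; "twist": the turn about the tool's x in rad. In form: {"travel": [[x, y, z], ...], "twist": [twist, ...]}. A call has 1 to 12 rows; each row shifts and turns the commanded pose from where the row before left it, along the tool's axes as they then stand; what a row does not reach is not made up. A row lasts 1/8 s, in which the tool goes at most 62.5 mm and 10.7 degrees, less where a joint would pass 70% of its speed; a pose out of reach is approached as far as the arm can. A call is refused whole if a number of a shift passes 62.5 or a number of a turn 0.188, either way. A call with a gripper value outside its range is refused whole. "jaw" is the gripper command: -1 is fully open, 1 is shut, values between are in proportion, set as the call begins (left out, the last holds). The fingers move at their own pace and stop on an object; "force" is the grip in N (left out, the last holds). Time passes only in rows, so rows that do not move let the fingers close. It gives the time, the measured TCP pose, the force and the opening at its end, in the units of the state.
- robot.state(): the state, without advancing time (a new reading comes with each control period).
- cams.capture(name): name is "scene" or "top" or "wrist"; returns the picture (480x640x3 uint8, blue, green, red); there is no depth.
- cams.get_calibration(name): a dict with "vfov" (degrees; the focal length in pixels is half the picture's height over the tangent of half this angle, whatever the lens; pixels are square), "cx", "cy" (the principal point, pixels), "k1" (the pictures are not rectified: a ray, as slopes to the right and down, at radius r is drawn at 1 + k1 r^2 times it, then the intrinsics apply), "R" (3x3) and "t" (3): a world point X has camera coordinates R X + t; the wrist camera has in their place "tool_from_camera" (4x4, takes a point from camera to tool coordinates, whose origin is the TCP and whose axes are the tool frame's). Camera axes: x right, y down, z forward; pixel columns grow to the right and rows downward; lengths in m; the calibration is good to about 2 mm. A picture is of the moment at which its call begins: read the wrist's pose just before it. get_calibration takes no time and is no camera call.
- robot.job_done(): hands the job in, once; it reports no verdict.
Trained networks look in the newest picture that a camera, given by its name, has taken for a name from the list of things; names that differ only in an ending like _2 or _b are one class to them, and where a whole thing is asked for, a point or a joint stands for the part that bears it (a point fixed in the world has none). Each returns a list of dicts, best first, with "p" (0 to 1); they miss things now and then, are a little off and sometimes report something else, mostly with a low value. They report only what shows in the picture. A call takes as long as a camera call. They do not tell look-alikes from the thing itself.
- cams.look_for(camera, thing): "rect" ([left, top, right, bottom] in pixels, round what is visible of it).
- cams.regions_of(camera, thing): "pixels" (480x640 bool, what is visible of it) and "rect" ([left, top, right, bottom] in pixels, round what is visible of it).
- cams.tip_of(camera, thing): "location" ([row, column] in pixels: a listed point, or the origin of a listed thing).
The state is a dict: "t": time; "joint_positions": joint angles; "joint_velocities": joint speeds; "joint_torque": joint torques, N m; "eef_pos": TCP position; "orientation": TCP orientation; "force": force on the tool from outside, world axes, zero at the start; "torque": the same for the moment, N m; "finger_gap": finger opening in m.
Only numpy, scipy, OpenCV 4.12 (cv2) and the standard library are available. Lean on these libraries where they do the work, as an engineer would, in place of code of your own. Each camera call takes 0.05 s, during which the arm holds its last target.

## Task

The guards van (the wagon with a roof) has been left standing on its end astride one end line of the rectangle inlaid in the shelf, wheel side towards the rectangle. Push it over with a fingertip high up on the roof so that it topples onto its wheels and comes to rest wholly within the marked rectangle. Do not grasp, lift or carry it, and leave all the other things standing where they are.

Things in the scene. Friction and masses are not known exactly. Their poses are not given: they have to be found in the camera images.
- guards_van: Loose model guards van standing on its end: 145 mm tall, 62 mm wide, 71 mm from roof to wheel treads, 0.18 to 0.36 kg. Origin: on the shelf under the van as it stands. Own z runs along its length (up while it stands); own +x points from roof to wheels, the way it is to fall; own y runs across its width. Wheels (24 mm, they do not turn) reach to own x = +36 mm.
- van_roof (a point): Point on the outside of the roof, 120 mm above the foot: own x = -35 mm, y = 0, z = 120 mm. The roof is flat over its middle 44 mm for the van's whole length; a chimney 8 mm wide stands 9 mm out of it, 45 mm above the foot, at y = +12 mm. Pushed at about this height the van tips without sliding.
- van_mid (a point): Point half-way along the van, 72.5 mm from its foot, on its own z axis; about 36 mm above the shelf when the van is on its wheels.
- van_foot (a point): Point on the van's own frame at x = +23 mm, y = 0, z = 0: middle of the buffer edge over which it tips. The van passes its balance point when leaning about 20 degrees, and then falls by itself.
- van_corner_a (a point): Corner of the van's plan outline: own x = 0, y = +31 mm, z = 0 mm (foot end).
- van_corner_b (a point): Corner of the van's plan outline: own x = 0, y = -31 mm, z = 0 mm (foot end).
- van_corner_c (a point): Corner of the van's plan outline: own x = 0, y = +31 mm, z = 145 mm (upper end).
- van_corner_d (a point): Corner of the van's plan outline: own x = 0, y = -31 mm, z = 145 mm (upper end).
- bay: Rectangle marked on the shelf by flush dark wood strips 8 mm wide, 190 x 110 mm over the outer edges of the strips. Origin at its centre on the shelf; own x along its length, own y across. The van stands astride the strip at its -x end and is to fall towards +x.
- coal_wagon: Bystander: open roofless coal wagon standing on its end beside the bay, 115 mm tall, 50 mm wide, 54 mm deep. Origin under it, z up.
- tweezers_block: Bystander: steel block 45 x 60 x 32 mm with two tweezers standing in it, 110 mm tall in all, beside the bay. Origin under it, z up.
- tender: Bystander: black tender standing on end in a slot of the fixed slotted wooden stand to the robot's left, 120 mm long; origin at its foot, z up.
- flat_wagon: Bystander: thin brass flat wagon standing on end in another slot of the stand, 150 mm long; origin at its foot, z up.
- portal: Bystander: cork tunnel portal to the robot's right, 170 mm wide, 129 mm tall, 50 mm thick. Origin under it, z up.
- paint_jar: Bystander: glass jar 44 mm across, 55 mm tall, beyond the bay. Origin under it, z up.
- brush: Bystander: paint brush 170 mm long lying beyond the bay.
Not all that is in view belongs to the job. Leave any green look-alike of the guards_van alone.

How it is judged (in metres and radians):
On the way:
1. the fingers are tipping the van: they press on it while it leans over towards its wheel side, its foot still where it stood (contact force between the fingers and guards_van above 0.05 N and angle between guards_van's own z axis and vertical above 0.1 rad and angle between guards_van's own x axis and vertical above 1.66 rad and distance of van_foot from where it was at the start of the episode below 0.02 m).
At the end, for the whole second after the job is handed in: The van lies at rest on its wheels (level to about 7 degrees, roof up), all four corners of its plan outline within the outer edges of the marked rectangle, 190 x 110 mm; every bystander is within 20 mm of its start and still upright (angle between guards_van's own z axis and vertical between 1.45 and 1.69 rad and angle between guards_van's own x axis and vertical above 3 rad and linear speed of guards_van below 0.02 m/s and angular speed of guards_van below 0.2 rad/s and x of van_corner_a in the frame of bay between -0.095 and 0.095 m and y of van_corner_a in the frame of bay between -0.055 and 0.055 m and x of van_corner_b in the frame of bay between -0.095 and 0.095 m and y of van_corner_b in the frame of bay between -0.055 and 0.055 m and x of van_corner_c in the frame of bay between -0.095 and 0.095 m and y of van_corner_c in the frame of bay between -0.055 and 0.055 m and x of van_corner_d in the frame of bay between -0.095 and 0.095 m and y of van_corner_d in the frame of bay between -0.055 and 0.055 m and not (distance of any of coal_wagon, tweezers_block, tender, flat_wagon, portal, paint_jar, brush from where it was at the start of the episode above 0.02 m or angle between any of coal_wagon, tweezers_block, tender, flat_wagon, portal, paint_jar's own z axis and vertical above 0.3 rad)); the robot touches nothing.
It fails at once if the van is lifted or carried: its middle rises above 95 mm or its tipping edge above 35 mm (height (world z) of van_mid above 0.095 m or height (world z) of van_foot above 0.035 m).
It fails at once if a bystander is moved by more than 20 mm or knocked over (distance of any of coal_wagon, tweezers_block, tender, flat_wagon, portal, paint_jar, brush from where it was at the start of the episode above 0.02 m or angle between any of coal_wagon, tweezers_block, tender, flat_wagon, portal, paint_jar's own z axis and vertical above 0.3 rad).
It also fails if it takes over 32 s, if anything falls off the work surface, if the arm or the gripper's body presses on something with over 40 N, if the wrist force passes 120 N, or if a joint passes its speed limit or range.

## Working session

There is one attempt and no reset: what is moved stays moved. The work goes in short steps, Python scripts to look and compute and a tool call to move; the robot and the scene stay as the last step left them, time stands still between calls to the robot, and variables do not carry over. Pictures are saved under pics/ and viewed, and the job is handed in when it is done.

Besides the shell and the picture viewer there is one more tool, called after "Call:" by a JSON object that holds its "name" and its "arguments". apply_moves: Moves the arm, as the interface text tells. Its arguments: {"type":"object","properties":{"travel":{"type":"array"},"twist":{"type":"array"},"jaw":{"type":"number"},"force":{"type":"number"}},"required":["travel","twist"]}

```bash
mkdir -p pics && cat > h.py <<'E'
import numpy as np, cv2
from scipy.spatial.transform import Rotation as Rn
from cell import robot, cams
def cal(n):
    c=cams.get_calibration(n); f=240/np.tan(np.radians(c["vfov"])/2)
    K=np.array([[f,0,c["cx"]],[0,f,c["cy"]],[0,0,1]]); D=np.array([c["k1"],0,0,0,0.])
    if n=="wrist":
        s=robot.state(); T=np.eye(4); T[:3,:3]=Rn.from_euler('xyz',s["orientation"],degrees=True).as_matrix(); T[:3,3]=s["eef_pos"]
        M=np.linalg.inv(T@np.array(c["tool_from_camera"])); return K,D,M[:3,:3],M[:3,3]
    return K,D,np.array(c["R"]),np.array(c["t"])
def ground(n,px,z=0.):
    K,D,R,t=cal(n); px=np.array(px,float).reshape(-1,1,2)
    u=cv2.undistortPoints(px,K,D).reshape(-1,2)
    d=np.c_[u,np.ones(len(u))]@R; o=-R.T@t
    return o+d*((z-o[2])/d[:,2])[:,None]
def proj(n,X):
    K,D,R,t=cal(n)
    return cv2.projectPoints(np.array(X,float).reshape(-1,1,3),cv2.Rodrigues(R)[0],t,K,D)[0].reshape(-1,2)
E
python3 - <<'E'
from h import *
print(robot.state())
for n in("scene","top","wrist"):
    cv2.imwrite(f"pics/{n}0.png",cams.capture(n))
    if n!="wrist":
        K,D,R,t=cal(n); print(n,"pos",-R.T@t,"f",K[0,0])
    for th in("guards_van","bay","coal_wagon","tweezers_block","paint_jar","portal"):
        print(n,th,[(np.round(r["rect"]).tolist(),round(r["p"],2)) for r in cams.look_for(n,th)][:4])
    for th in("guards_van","van_roof","van_foot","bay"):
        print(n,th,[(np.round(r["location"]).tolist(),round(r["p"],2)) for r in cams.tip_of(n,th)][:4])
print(robot.state()["t"])
E
```

```text
{'t': 0.0, 'joint_positions': array([-8.47994771e+01,  1.64544242e+01,  9.04235731e+01,  7.34873046e-04,
        7.32582596e+01, -8.59363107e+00]), 'joint_velocities': array([-0.08686623,  0.01181122, -0.00127451, -0.07998774,  0.03780753,
        0.03783753]), 'joint_torque': array([-7.85744487e-04, -4.05983841e+01, -2.92622870e+01, -9.78756907e-05,
        5.98714192e-03, -8.72586952e-06]), 'eef_pos': array([ 0.16091868, -0.65480874,  0.20992856]), 'orientation': array([-98.8893311 ,  89.86374141,  94.90461036]), 'force': array([-0.46883915,  0.7758401 , -0.49352564]), 'torque': array([-0.00602365, -0.02749699, -0.04530537]), 'finger_gap': 0.08538218521277628}
scene pos [1.3928526  0.22167156 0.98738337] f 499.47806229194174
scene guards_van [([338.0, 194.0, 377.0, 253.0], 0.79), ([329.0, 168.0, 358.0, 218.0], 0.7), ([490.0, 264.0, 525.0, 318.0], 0.67), ([385.0, 204.0, 425.0, 264.0], 0.59)]
scene bay [([287.0, 239.0, 362.0, 295.0], 0.83)]
scene coal_wagon [([357.0, 242.0, 391.0, 290.0], 0.72), ([114.0, 183.0, 192.0, 231.0], 0.24)]
scene tweezers_block [([285.0, 211.0, 313.0, 250.0]
[... 690 characters left out ...]
), ([261.0, 263.0, 301.0, 299.0], 0.27)]
top coal_wagon [([237.0, 218.0, 269.0, 249.0], 0.78)]
top tweezers_block [([330.0, 260.0, 362.0, 287.0], 0.9), ([261.0, 261.0, 298.0, 303.0], 0.25)]
top paint_jar [([274.0, 147.0, 294.0, 167.0], 0.73)]
top portal [([472.0, 230.0, 567.0, 278.0], 0.64)]
top guards_van [([283.0, 288.0], 0.86), ([283.0, 233.0], 0.83), ([332.0, 307.0], 0.6)]
top van_roof [([274.0, 203.0], 0.81), ([290.0, 270.0], 0.57)]
top van_foot [([274.0, 292.0], 0.84), ([289.0, 244.0], 0.72)]
top bay []
wrist guards_van []
wrist bay []
wrist coal_wagon []
wrist tweezers_block []
wrist paint_jar []
wrist portal []
wrist guards_van []
wrist van_roof []
wrist van_foot []
wrist bay []
1.65
```

View pics/scene0.png

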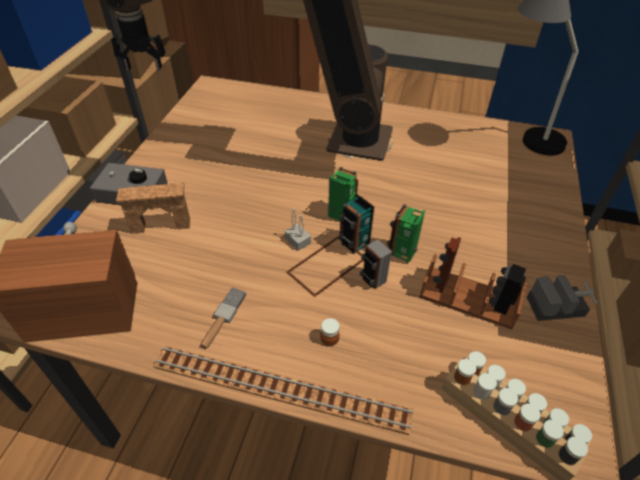

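View pics/top0.png

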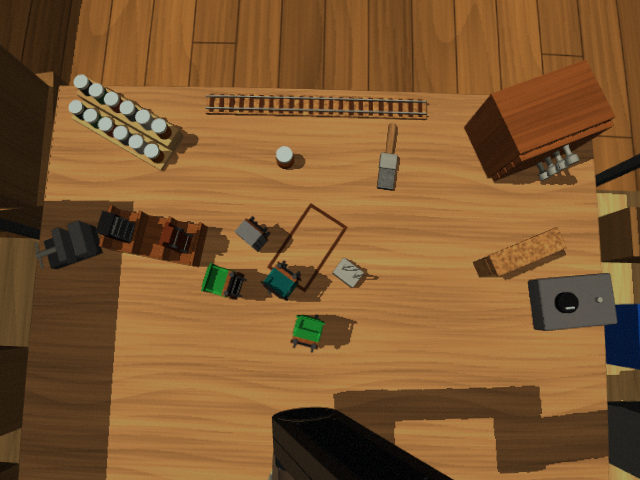

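```bash
python3 - <<'E'
import cv2
a=cv2.imread("pics/top0.png")[140:340,180:400]; cv2.imwrite("pics/top0c.png",cv2.resize(a,None,fx=3,fy=3,interpolation=cv2.INTER_CUBIC)[:600,:800])
a=cv2.imread("pics/scene0.png")[160:360,270:540]; cv2.imwrite("pics/scene0c.png",cv2.resize(a,None,fx=2.9,fy=2.9,interpolation=cv2.INTER_CUBIC))
E
```

```text
(no output)
```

View pics/top0c.png

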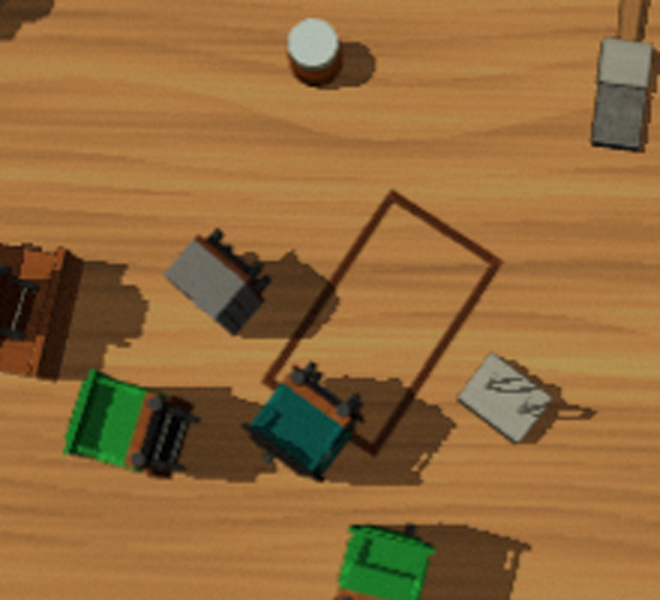

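View pics/scene0c.png

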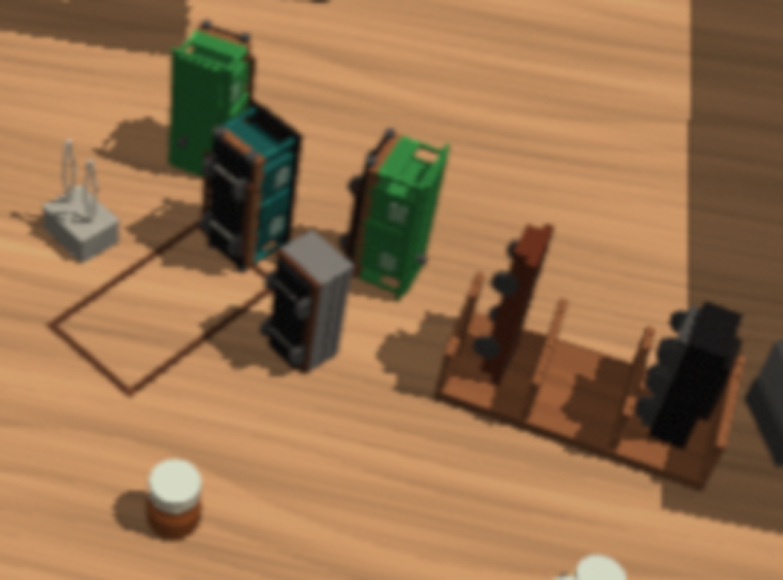

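```bash
cat > fit.py <<'E'
from h import *
from scipy.optimize import least_squares
top=np.array([[311,203.3],[346.7,227.3],[304.7,292],[268,267]]); sc=np.array([[287.2,272.1],[314.8,295.5]])
def bayc(p):
    x,y,a=p; c,s=np.cos(a),np.sin(a)
    L=np.array([[95,55],[95,-55],[-95,-55],[-95,55]])/1000
    return np.c_[L@np.array([[c,s],[-s,c]])+[x,y],np.zeros(4)]
G=ground("top",top); 
if __name__=="__main__":
    print("top corners\n",G[:,:2].round(4)); print("scene corners",ground("scene",sc)[:,:2].round(4))
    f=lambda p:(bayc(p)[:,:2]-G[:,:2]).ravel()
    r=least_squares(f,[G[:,0].mean(),G[:,1].mean(),-0.5]); print("bay",r.x,np.degrees(r.x[2]),r.fun*1000)
    im=cv2.resize(cv2.imread("pics/top0.png")[190:310,250:360],None,fx=5,fy=5,interpolation=cv2.INTER_CUBIC)
    def dr(im,P,o,s,col):
        P=((P-o+0.5)*s-0.5)
        cv2.polylines(im,[np.round(P*16).astype(np.int32)],True,col,1,cv2.LINE_AA,4)
    dr(im,proj("top",bayc(r.x)),[250,190],5,(255,255,0)); cv2.imwrite("pics/bay1.png",im)
    im=cv2.resize(cv2.imread("pics/top0.png")[255:310,250:320],None,fx=10,fy=10,interpolation=cv2.INTER_CUBIC); cv2.imwrite("pics/van1.png",im)
    im=cv2.resize(cv2.imread("pics/scene0.png")[185:265,320:400],None,fx=7,fy=7,interpolation=cv2.INTER_CUBIC); cv2.imwrite("pics/van1s.png",im)
E
python3 fit.py
```

```text
top corners
 [[ 0.6735  0.0238]
 [ 0.6162 -0.0649]
 [ 0.4568  0.0326]
 [ 0.5141  0.1226]]
scene corners [[ 0.6215 -0.0606]
 [ 0.6745  0.0273]]
bay [ 0.56514537  0.02853932 -0.55650332] -31.885291701285205 [ 1.34654407  1.30036571  0.55477637 -3.49079701 -1.35469837 -0.59285707
 -0.54662207  2.78328838]
```

View pics/bay1.png

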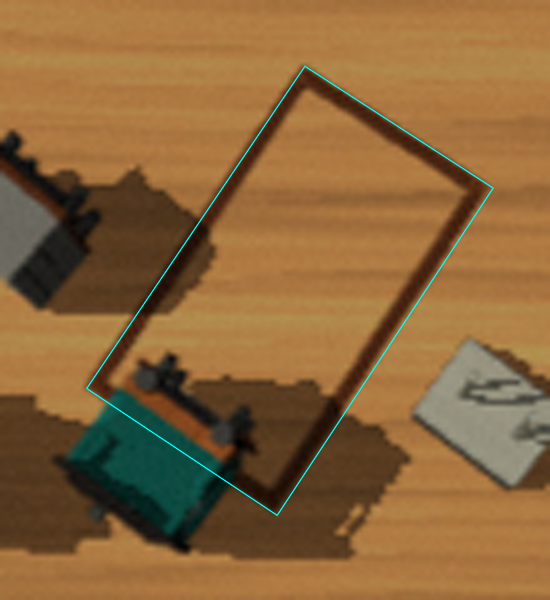

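View pics/van1.png

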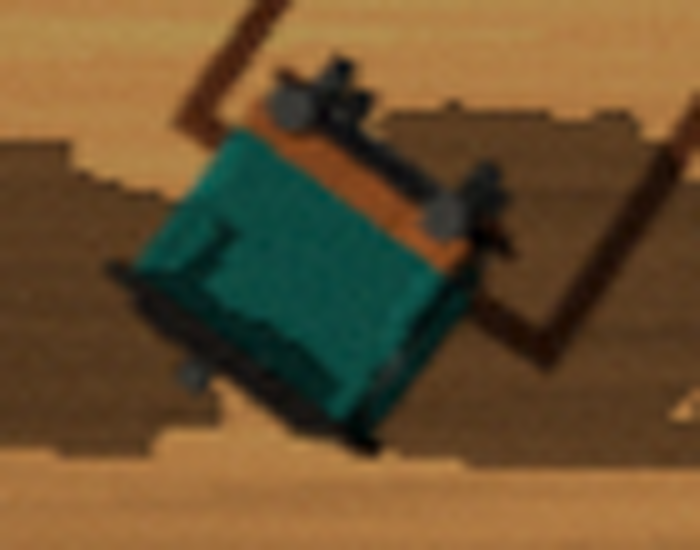

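View pics/van1s.png

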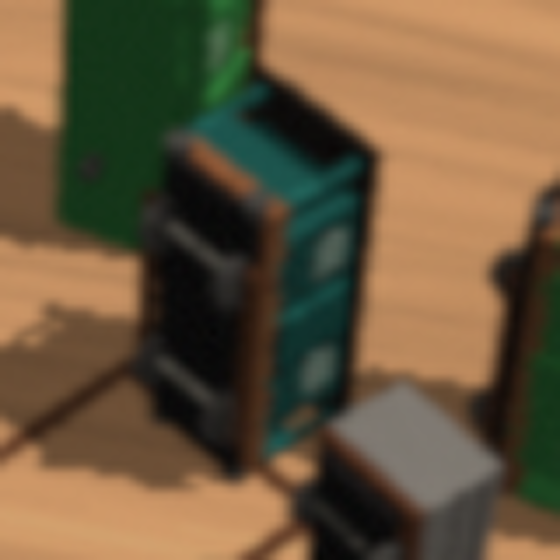

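```bash
python3 - <<'E'
from h import *
o=np.array([250,255.])
P=np.array([[110,265],[375,445],[140,270],[350,425],[240,128],[450,270],[250,105],[465,245]])/10+o-.45
W=ground("top",P,.145)[:,:2]; print(W.round(4))
for i in (0,2,4,6):
    d=W[i]-W[i+1]; print(W[i:i+2].mean(0).round(4),np.linalg.norm(d),"fall yaw",np.degrees(np.arctan2(d[1],d[0]))-90)
cx=ground("top",[[250+19,255+37]],.045); print("chimney",cx)
import json
# grid of hypotheses overlay
x0=(W[0]+W[1])/2; 
yaw=np.radians(np.mean([-32,-32])); 
E
```

```text
[[0.472  0.1225]
 [0.4364 0.0659]
 [0.4712 0.1162]
 [0.4404 0.0713]
 [0.5014 0.0965]
 [0.473  0.0516]
 [0.5063 0.0946]
 [0.4783 0.0487]]
[0.4542 0.0942] 0.06681459254720609 fall yaw -32.233154355906166
[0.4558 0.0937] 0.05444818205806804 fall yaw -34.46018986607594
[0.4872 0.0741] 0.05310594480336688 fall yaw -32.29991042975784
[0.4923 0.0716] 0.053784361786866616 fall yaw -31.337782849187114
chimney [[0.45296656 0.11348856 0.045     ]]
```

```bash
cat > ov.py <<'E'
from h import *
def van(x,y,a,z=(0,.145)):
    c,s=np.cos(a),np.sin(a)
    f=lambda u,v,w:[x+c*u-s*v,y+s*u+c*v,w]
    return f
def draw(n,src,o,size,s,pose,out):
    im=cv2.resize(cv2.imread(src)[o[1]:o[1]+size[1],o[0]:o[0]+size[0]],None,fx=s,fy=s,interpolation=cv2.INTER_CUBIC)
    f=van(*pose)
    for z,col in((.145,(0,255,255)),(0,(255,0,255))):
        for xs in(-.035,0,.023):
            P=proj(n,[f(xs,-.031,z),f(xs,.031,z)]); P=(P-o+.5)*s-.5
            cv2.line(im,*[tuple(int(v) for v in p) for p in P],col,1,cv2.LINE_AA)
        for ys in(-.031,.031):
            P=proj(n,[f(-.035,ys,z),f(.036,ys,z)]); P=(P-o+.5)*s-.5
            cv2.line(im,*[tuple(int(v) for v in p) for p in P],col,1,cv2.LINE_AA)
    P=proj(n,[f(-.044,.012,.045)]);P=(P-o+.5)*s-.5; cv2.circle(im,tuple(int(v) for v in P[0]),4,(255,255,255),1)
    cv2.imwrite(out,im)
if __name__=="__main__":
    p=(.4838,.0755,np.radians(-32.2))
    draw("top","pics/top0.png",np.array([250,255]),(70,55),10,p,"pics/ovt.png")
    draw("scene","pics/scene0.png",np.array([320,185]),(80,80),7,p,"pics/ovs.png")
E
python3 ov.py
```

```text
(no output)
```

View pics/ovt.png

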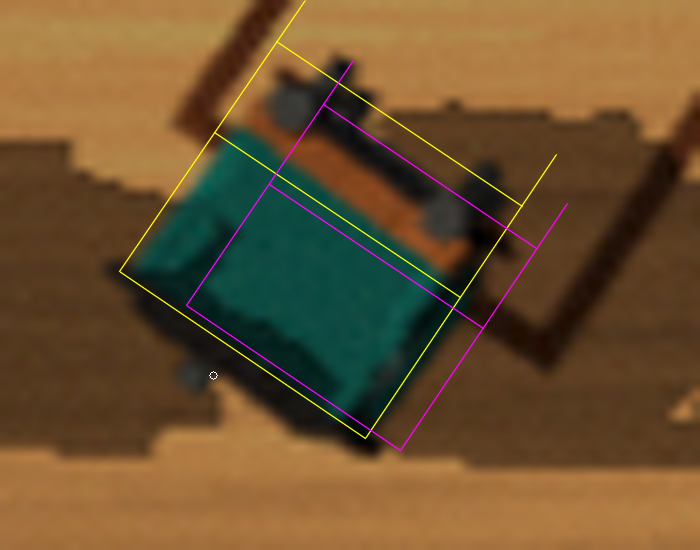

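View pics/ovs.png

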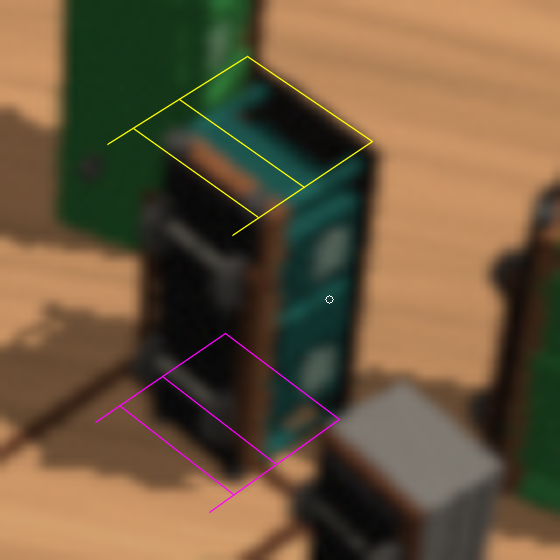

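```bash
python3 - <<'E'
from h import *
from ov import *
s=robot.state(); R=Rn.from_euler('xyz',s["orientation"],degrees=True).as_matrix(); print("tool cols\n",R.round(3),s["eef_pos"])
print("green",ground("top",[[308,330],[218,281],[296,345],[294,322],[323,322],[206,292],[201,290]],.145).round(3)[:,:2])
print("coal",ground("top",[[248,237],[258,251],[269,235]],.115).round(3)[:,:2],"tweez",ground("top",[[349,272]],.032).round(3)[:,:2])
a=np.radians(-32.2); d=np.array([np.cos(a),np.sin(a)])
x,y=np.array([.4838,.0755])-.004*d+.001*np.array([-d[1],d[0]]); p=(x,y,a); print(p)
draw("top","pics/top0.png",np.array([250,255]),(70,55),10,p,"pics/ovt2.png")
draw("scene","pics/scene0.png",np.array([320,185]),(80,80),7,p,"pics/ovs2.png")
E
```

```text
tool cols
 [[ 0.     0.238 -0.971]
 [ 0.    -0.971 -0.238]
 [-1.    -0.    -0.   ]] [ 0.16100196 -0.65551458  0.21130652]
green [[ 0.374  0.021]
 [ 0.47   0.211]
 [ 0.343  0.044]
 [ 0.39   0.05 ]
 [ 0.391 -0.01 ]
 [ 0.446  0.235]
 [ 0.45   0.246]]
coal [[0.569 0.157]
 [0.538 0.134]
 [0.574 0.112]] tweez [[ 0.505 -0.07 ]]
(np.float64(0.4809481036115605), np.float64(0.07847769827041048), np.float64(-0.5619960191421741))
```

View pics/ovt2.png

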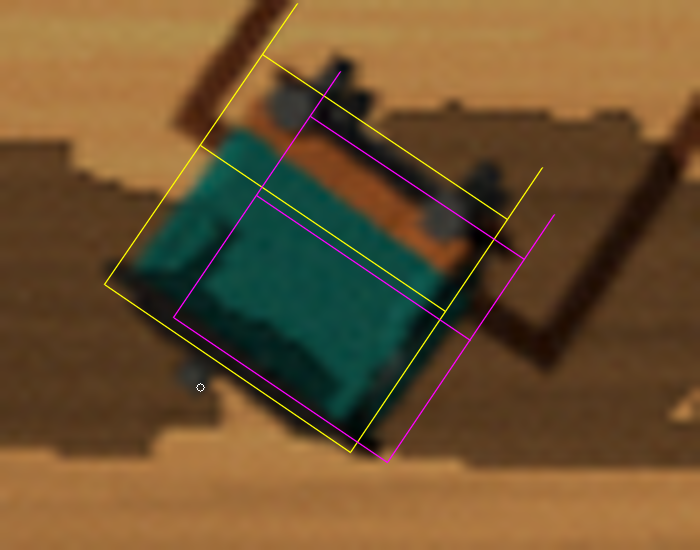

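View pics/ovs2.png

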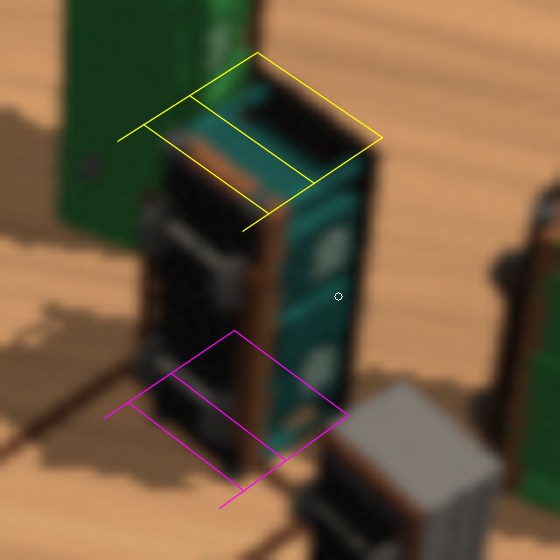

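Candidates for the van: the teal wagon at top (282,282) / scene (355,225), astride the bay strip, and green look-alikes at top (218,281) and (308,330). The crop shows the teal one with dark roof and chimney on the robot side and wheels towards the bay, so I choose that one. Its fall yaw is about -32°, aligned with the bay.

Call:
{"name": "apply_moves", "arguments": {"travel": [[0, -23, -30.5], [0, -23, -30.5], [0, -23, -30.5], [0, -23, -30.5], [0, -23, -30.5], [0, -23, -30.5], [0, -23, -30.5], [0, -23, -30.5], [0, -23, -30.5], [0, -23, -30.5], [0, -23, -30.5], [0, -23, -30.5]], "twist": [0, 0, 0, 0, 0, 0, 0, 0, 0, 0, 0, 0], "jaw": 1, "force": 30}}

```text
t: 3.15
eef_pos: [0.4514, -0.2992, 0.2116]
orientation: [122.1, 90.0, -44.1]
force: [-0.2, -0.2, 0.0]
finger_gap: -0.0001
```

Call:
{"name": "apply_moves", "arguments": {"travel": [[0, -33.8, -6.1], [0, -33.8, -6.1], [0, -33.8, -6.1], [0, -33.8, -6.1], [0, -33.8, -6.1], [0, -33.8, -6.1], [0, -33.8, -6.1], [0, -33.8, -6.1], [0, -33.8, -6.1], [0, -33.8, -6.1], [0, -33.8, -6.1], [0, -33.8, -6.1]], "twist": [0, 0, 0, 0, 0, 0, 0, 0, 0, 0, 0, 0]}}

```text
t: 4.65
eef_pos: [0.4249, 0.1123, 0.2117]
orientation: [166.6, 89.9, 0.4]
force: [0.3, -0.4, -0.4]
finger_gap: 0.0003
```

Call:
{"name": "apply_moves", "arguments": {"travel": [[0, 0, 0], [0, 0, 0], [0, 0, 0], [0, 0, 0], [0, 0, 0], [0, 0, 0]], "twist": [-0.154, -0.154, -0.154, -0.154, -0.154, 0]}}

```text
t: 5.4
eef_pos: [0.425, 0.1112, 0.2115]
orientation: [131.4, 90.0, 9.2]
force: [-0.1, -0.6, -0.8]
finger_gap: 0.0001
```

```bash
python3 - <<'E'
from h import *
s=robot.state(); R=Rn.from_euler('xyz',s["orientation"],degrees=True).as_matrix()
print(s["t"],s["eef_pos"],"y yaw",np.degrees(np.arctan2(R[1,1],R[0,1])),s["force"],s["joint_positions"].round(1))
p=s["eef_pos"][:2]; a=np.radians(-32.2); d=np.array([np.cos(a),np.sin(a)]); n=np.array([-d[1],d[0]])
v=np.array([.453,.0955])-p; print("to roof along",v@d,"left",v@n)
for c in("top","wrist"): cv2.imwrite(f"pics/{c}2.png",cams.capture(c))
im=cv2.imread("pics/top2.png")[180:330,220:400]; cv2.imwrite("pics/top2c.png",cv2.resize(im,None,fx=4,fy=4,interpolation=cv2.INTER_CUBIC))
E
```

```text
5.4 [0.42498513 0.11117335 0.21149789] y yaw -32.187822268131946 [-0.14800299 -0.58386844 -0.82879919] [  1.4 -14.9 121.9   0.   72.9  33.6]
to roof along 0.03205794653917912 left 0.001665777453366997
```

View pics/top2c.png

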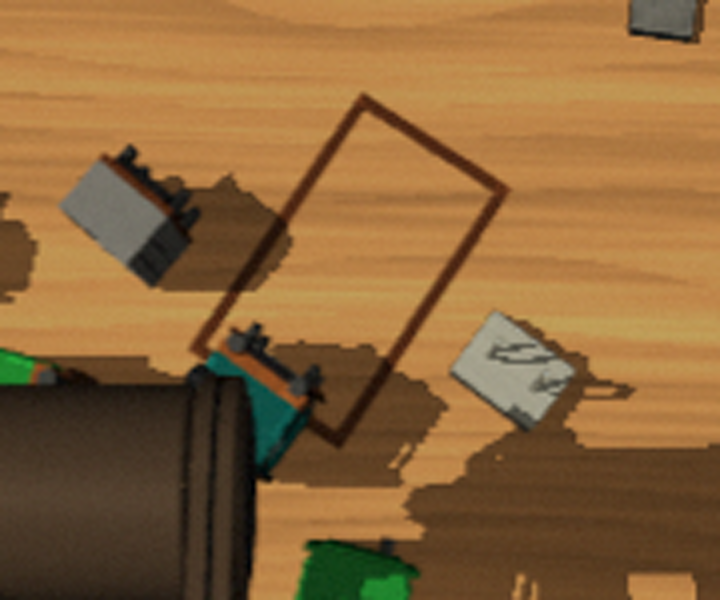

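View pics/wrist2.png

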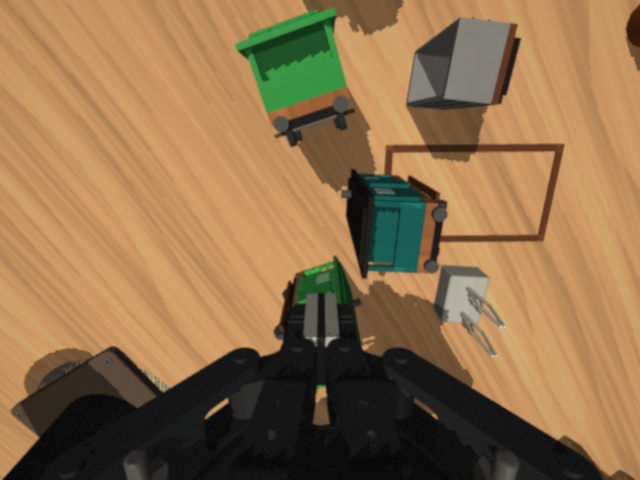

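```bash
python3 - <<'E'
from h import *
W=ground("wrist",[[351,172],[367,276],[367,175]],.145)[:,:2]; print(W.round(4), W[:2].mean(0))
d=W[0]-W[1]; print(np.linalg.norm(d),np.degrees(np.arctan2(d[1],d[0]))-90)
B=ground("wrist",[[386,145],[564,145],[544,242]],0)[:,:2]; print(B.round(4)); d=B[1]-B[0]; print(np.linalg.norm(d),np.degrees(np.arctan2(d[1],d[0])), np.linalg.norm(B[1]-B[2]))
print("proj roof pts",proj("wrist",[[.472,.1225,.145],[.4364,.0659,.145]]))
im=cv2.imread("pics/wrist2.png")[130:330,270:470]; cv2.imwrite("pics/w2c.png",cv2.resize(im,None,fx=3,fy=3,interpolation=cv2.INTER_CUBIC))
E
```

```text
[[0.471  0.1461]
 [0.4421 0.0741]
 [0.479  0.1387]] [0.45653645 0.11010964]
0.07754319179307653 -21.844550011378146
[[ 0.5171  0.1269]
 [ 0.6775  0.0257]
 [ 0.6208 -0.0682]]
0.18965741786135842 -32.251948506246784 0.10960179660936409
proj roof pts [[369.8444535  200.56262972]
 [365.82698504 288.12331548]]
```

View pics/w2c.png

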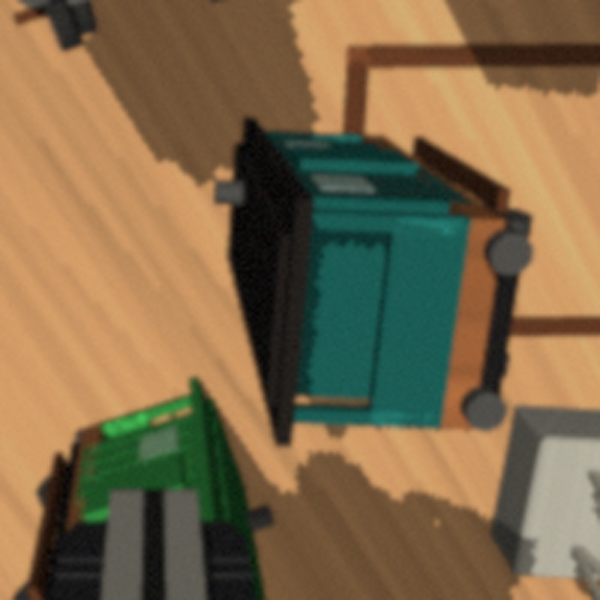

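```bash
python3 - <<'E'
from h import *
W=ground("wrist",[[369.5,193.5],[364.5,277.5]],.145)[:,:2]; print(W.round(4)); m=W.mean(0)
d=W[0]-W[1]; print(np.linalg.norm(d),np.degrees(np.arctan2(d[1],d[0]))-90)
p=robot.state()["eef_pos"][:2]; a=np.radians(-32.2); d=np.array([np.cos(a),np.sin(a)]); n=np.array([-d[1],d[0]])
v=m-p; print("wrist mid",m,"along",v@d,"left",v@n)
W=ground("wrist",[[380-0,220]],.145)
# fingertip seen in wrist
print(proj("wrist",[robot.state()["eef_pos"]]))
E
```

```text
[[0.4742 0.1269]
 [0.4399 0.0741]]
0.06298615457835648 -32.980832782775664
wrist mid [0.45707855 0.10046867] along 0.03285300588699476 left 0.008049652657501006
[[320.79363055 291.63270207]]
```

Call:
{"name": "apply_moves", "arguments": {"travel": [[0, 0, -5], [20, 0, 0], [30, 0, 0], [30, 0, 0], [13, 0, 0], [0, 0, 0]], "twist": [0, 0, 0, 0, 0, 0]}}

```text
t: 6.25
eef_pos: [0.4272, 0.1155, 0.1177]
orientation: [-56.8, 89.9, -178.9]
force: [0.4, 0.3, -0.5]
finger_gap: 0.0
```

Call:
{"name": "apply_moves", "arguments": {"travel": [[0, 5, 0], [0, 5, 0], [0, 3, 0], [0, 2, 0], [0, 2, 0], [0, 0, 0]], "twist": [0, 0, 0, 0, 0, 0]}}

```text
t: 7.0
eef_pos: [0.4421, 0.1063, 0.1183]
orientation: [-65.3, 90.0, 172.6]
force: [0.1, -0.5, 0.7]
finger_gap: -0.0001
```

```bash
python3 - <<'E'
from h import *
s=robot.state(); print(s["t"],s["eef_pos"],s["force"])
for c in("wrist","scene"): cv2.imwrite(f"pics/{c}3.png",cams.capture(c))
im=cv2.imread("pics/scene3.png")[150:270,300:420]; cv2.imwrite("pics/scene3c.png",cv2.resize(im,None,fx=5,fy=5,interpolation=cv2.INTER_CUBIC))
E
```

```text
7.0 [0.44207551 0.10629736 0.11830379] [ 0.07525281 -0.48676285  0.74686222]
```

View pics/wrist3.png

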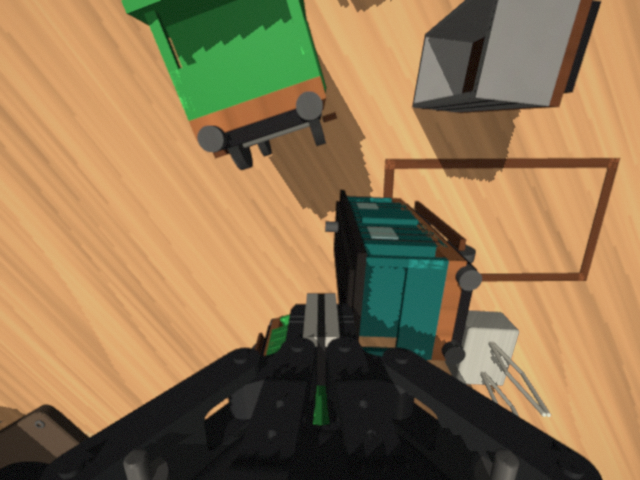

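View pics/scene3c.png

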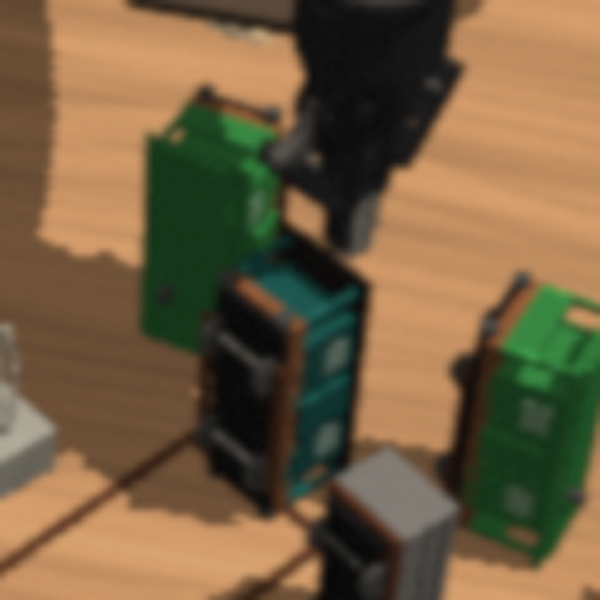

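```bash
python3 - <<'E'
from h import *
p=robot.state()["eef_pos"]; a=np.radians(-32.2); d=np.array([np.cos(a),np.sin(a),0]); n=np.array([-d[1],d[0],0])
print("tcp",(proj("scene",[p,p+d*.01+[0,0,.0],p+[0,0,.03]])-[300,150])*5)
for off in (-.01,0,.01):
  q=p+d*.016+n*off; q[2]=.145; print(off,(proj("scene",[q])-[300,150])*5)
E
```

```text
tcp [[343.15991267 270.82474676]
 [329.73269735 279.70882265]
 [347.99177361 226.98454284]]
-0.01 [[311.26751876 236.2329024 ]]
0 [[325.61985705 246.07937453]]
0.01 [[340.08697432 256.00538251]]
```

Call:
{"name": "apply_moves", "arguments": {"travel": [[0, 2, -4], [0, 3, 0], [0, 3, 0], [0, 3, 0], [0, 3, 0]], "twist": [0, 0, 0, 0, 0]}}

```text
t: 7.72
eef_pos: [0.4578, 0.1025, 0.1213]
orientation: [131.3, 89.8, 9.2]
force: [-3.9, 1.6, 13.5]
finger_gap: 0.0001
```

Call:
{"name": "apply_moves", "arguments": {"travel": [[0, 3, 0], [0, 3, 0], [0, 3, 0], [0, 3, 0], [0, 3, 0]], "twist": [0, 0, 0, 0, 0]}}

```text
t: 8.35
eef_pos: [0.4728, 0.0943, 0.124]
orientation: [120.5, 89.5, -1.6]
force: [-4.5, 0.3, 20.6]
finger_gap: -0.0
```

```bash
python3 - <<'E'
from h import *
s=robot.state(); print(s["t"],s["eef_pos"],s["force"])
a,b=cams.capture("scene"),cams.capture("wrist")
im=cv2.resize(a[150:270,300:420],None,fx=4,fy=4,interpolation=cv2.INTER_CUBIC)
cv2.imwrite("pics/p4.png",np.hstack([im,b[:,200:520]]))
E
```

```text
8.35 [0.47283563 0.09428408 0.12396092] [-4.50815043  0.3258482  20.63160888]
```

View pics/p4.png

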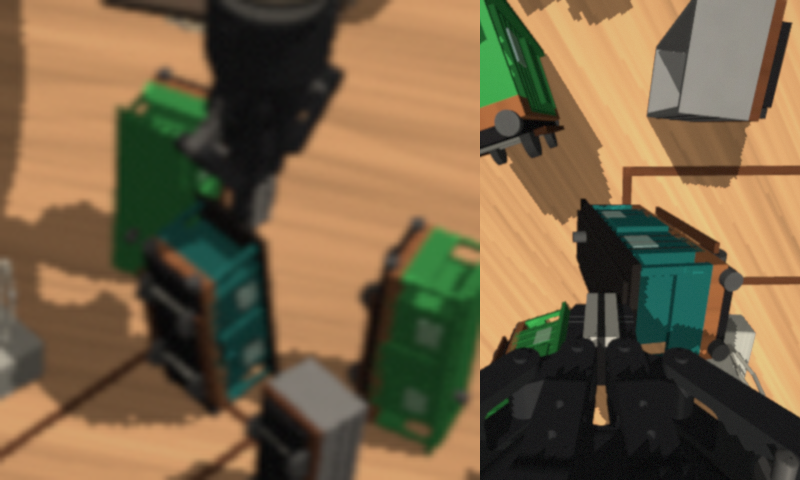

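```bash
python3 - <<'E'
from h import *
s=robot.state(); print(s["force"],s["torque"],s["joint_positions"].round(1))
a,b,c=cams.capture("scene"),cams.capture("wrist"),cams.capture("top")
cv2.imwrite("pics/w5.png",b); cv2.imwrite("pics/t5.png",c)
o=cv2.imread("pics/scene3.png")
f=lambda a:cv2.resize(a[130:270,320:440],None,fx=4,fy=4,interpolation=cv2.INTER_CUBIC)[:560,:400]
cv2.imwrite("pics/s5.png",np.hstack([f(o),f(a)]))
E
```

```text
[-3.72336595  0.46692473 18.25827287] [-0.08085346  0.39488407  0.00564848] [ -0.8  -3.3 121.5  -0.   61.2  31.3]
```

View pics/s5.png

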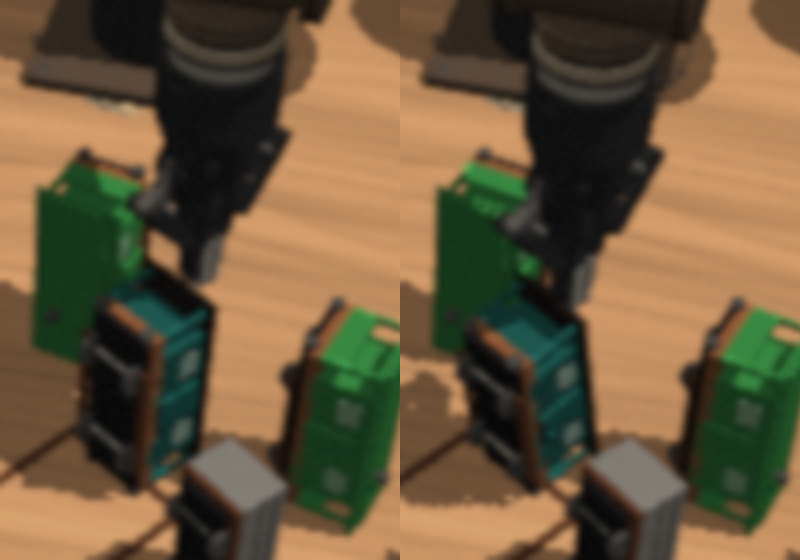

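View pics/w5.png

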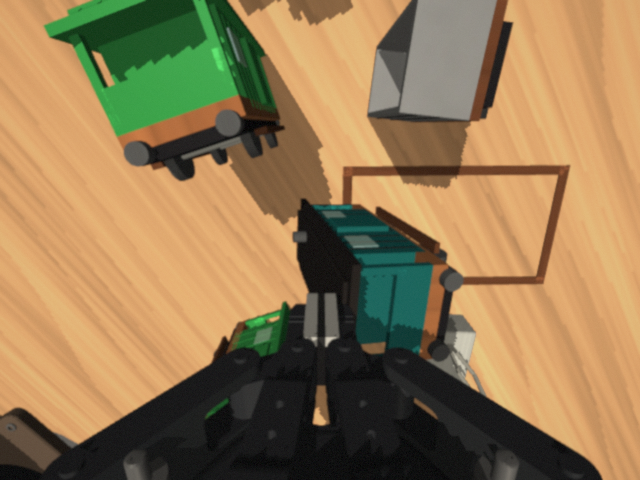

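View pics/t5.png

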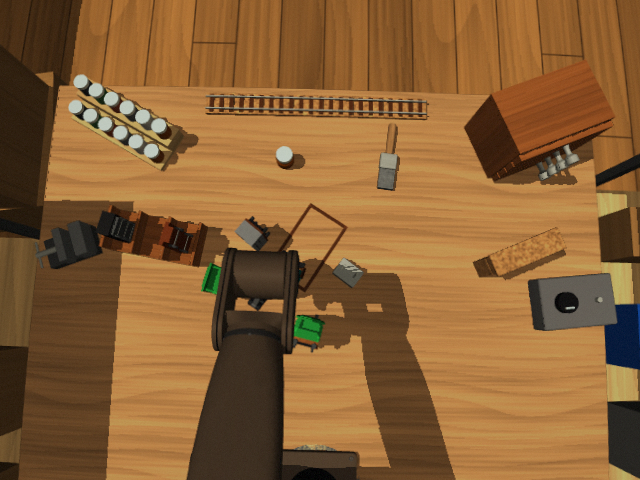

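The gripper has 18 N pushing it up: the van's rising top edge is touching the finger knuckle, about 34 mm above the tip. I'll raise the tip before continuing.

Call:
{"name": "apply_moves", "arguments": {"travel": [[-3, 0, 0], [-3, 0, 0], [-4, 0, 0], [0, 0, 0]], "twist": [0, 0, 0, 0]}}

```text
t: 9.1
eef_pos: [0.4686, 0.0943, 0.1281]
orientation: [-50.9, 90.0, -173.0]
force: [0.3, 0.1, -0.4]
finger_gap: -0.0002
```

Call:
{"name": "apply_moves", "arguments": {"travel": [[-4, 0, 0], [-4, 0, 0], [0, 0, 0]], "twist": [0, 0, 0]}}

```text
t: 9.48
eef_pos: [0.4691, 0.0944, 0.1369]
orientation: [121.1, 89.9, -1.0]
force: [0.7, 0.5, -0.0]
finger_gap: 0.0001
```

```bash
python3 - <<'E'
from h import *
s=robot.state(); print(s["t"],s["eef_pos"],s["force"])
a,b=cams.capture("scene"),cams.capture("wrist")
im=cv2.resize(a[150:270,300:420],None,fx=4,fy=4,interpolation=cv2.INTER_CUBIC)
cv2.imwrite("pics/p6.png",np.hstack([im,b[:,200:520]]))
E
```

```text
9.475 [0.46913485 0.09436209 0.13685609] [ 0.6861884   0.48913308 -0.01140244]
```

View pics/p6.png

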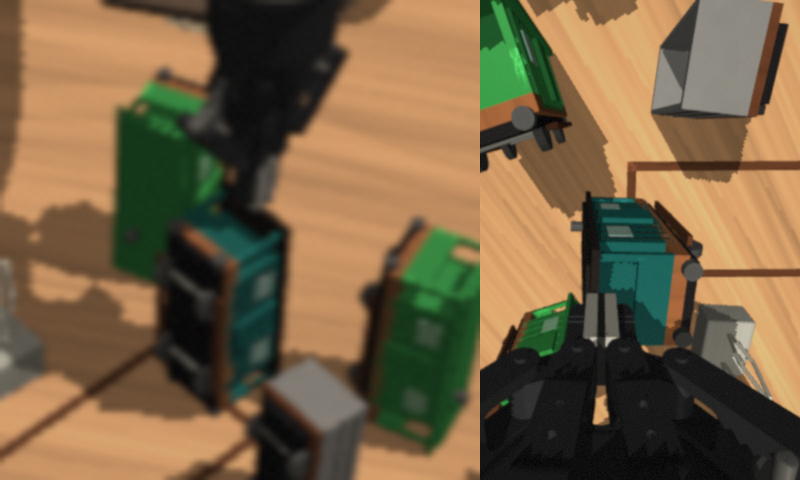

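```bash
python3 - <<'E'
from h import *
print(np.array(cams.get_calibration("wrist")["tool_from_camera"]).round(3))
s=robot.state(); p=s["eef_pos"]; R=Rn.from_euler('xyz',s["orientation"],degrees=True).as_matrix(); d=R[:,1]; l=-R[:,2]
print("scene tcp",proj("scene",[p,p+[0,0,.03],p+d*.01,p-d*.01]).round(1))
print("wrist tcp",proj("wrist",[p,p+d*.01,p-d*.01,p+l*.01]).round(1))
cv2.imwrite("pics/top6.png",cams.capture("top"))
b=cams.capture("wrist"); a=cams.capture("scene")
cv2.imwrite("pics/w6.png",cv2.resize(b[180:360,240:440],None,fx=3.3,fy=3.3,interpolation=cv2.INTER_CUBIC))
cv2.imwrite("pics/s6.png",cv2.resize(a[170:260,325:405],None,fx=6.6,fy=6.6,interpolation=cv2.INTER_CUBIC))
E
```

```text
[[-0.    -0.328  0.945 -0.162]
 [ 1.    -0.001  0.     0.   ]
 [ 0.001  0.945  0.328 -0.086]
 [ 0.     0.     0.     1.   ]]
scene tcp [[362.4 204.9]
 [363.3 196. ]
 [359.7 206.8]
 [365.2 203.1]]
wrist tcp [[320.8 291.6]
 [339.5 291.6]
 [302.1 291.7]
 [320.8 274.6]]
```

View pics/w6.png

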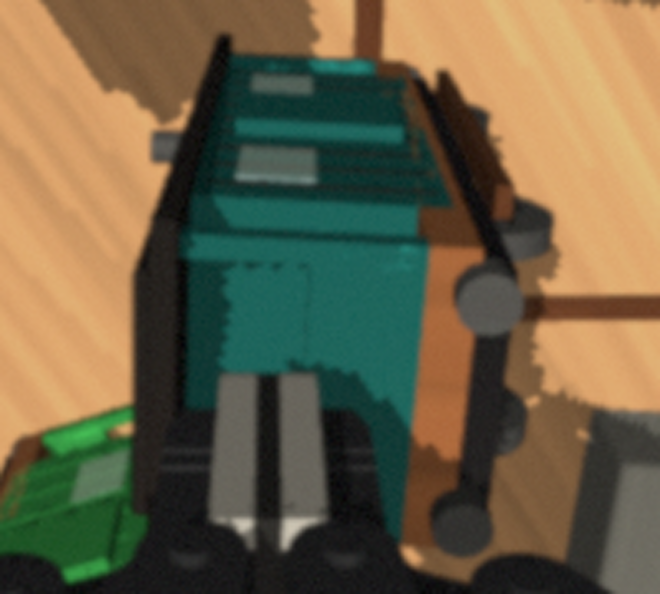

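View pics/s6.png

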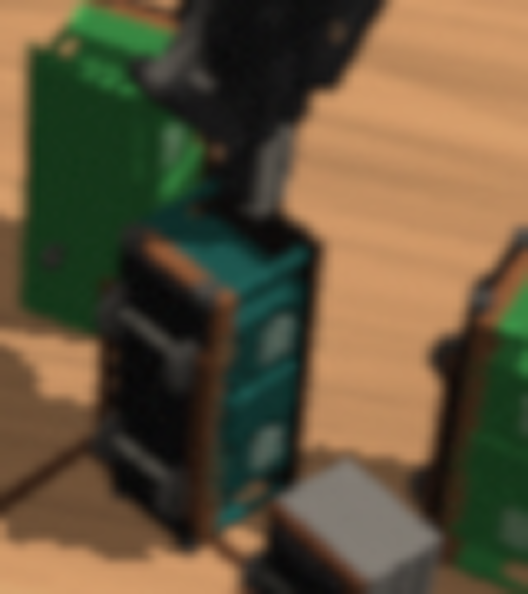

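The close crops show the van upright in its original place. The fingertip is above its top end, because the physical tip sits about 20 mm higher than the reported TCP. I'll go up, back behind the roof, then lower.

Call:
{"name": "apply_moves", "arguments": {"travel": [[-20, 0, 0], [0, -13, 0], [0, -15, 0], [0, -12, 0], [0, 0, 0], [0, 0, 0]], "twist": [0, 0, 0, 0, 0, 0]}}

```text
t: 10.48
eef_pos: [0.4348, 0.1157, 0.1563]
orientation: [91.8, 90.0, -30.3]
force: [1.7, -1.2, -0.5]
finger_gap: -0.0
```

```bash
python3 - <<'E'
from h import *
s=robot.state(); p=s["eef_pos"]; print(s["t"],p,s["force"])
R=Rn.from_euler('xyz',s["orientation"],degrees=True).as_matrix(); d=R[:,1]; l=-R[:,2]; print("yaw",np.degrees(np.arctan2(d[1],d[0])))
a,b=cams.capture("scene"),cams.capture("wrist")
im=cv2.resize(a[150:270,300:420],None,fx=4,fy=4,interpolation=cv2.INTER_CUBIC)
cv2.imwrite("pics/p7.png",np.hstack([im,b[:,200:520]]))
print("scene tcp",proj("scene",[p,p+[0,0,.02]]).round(1), (proj("scene",[p+[0,0,h]+d*.01+l*k for h in(0,.02) for k in(-.011,.011)])-[300,150])*4)
E
```

```text
10.475 [0.4348019  0.11568362 0.1562543 ] [ 1.67774818 -1.21333224 -0.5195511 ]
yaw -32.06633825530971
scene tcp [[374.  191.9]
 [374.7 185.8]] [[272.51106728 165.9813523 ]
 [298.19023468 183.17845686]
 [275.09586236 141.70708692]
 [301.09992143 158.88798399]]
```

View pics/p7.png

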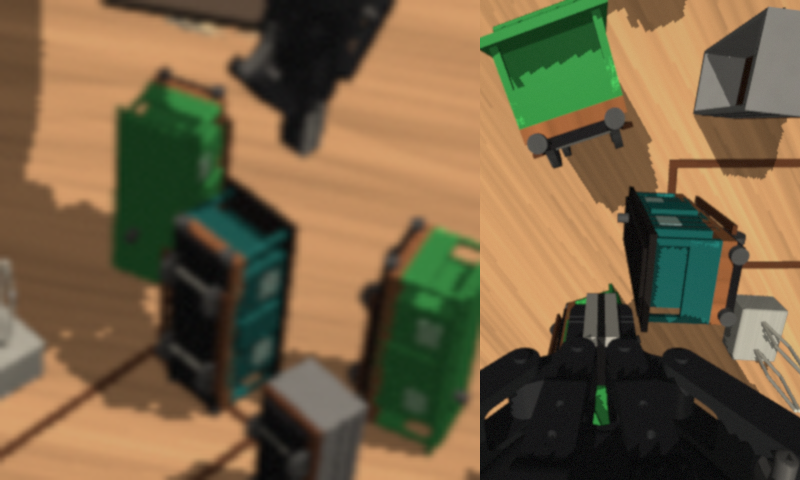

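```bash
python3 - <<'E'
from h import *
s=robot.state(); p=s["eef_pos"]
b=cams.capture("wrist"); cv2.imwrite("pics/w7.png",cv2.resize(b[170:350,290:490],None,fx=3.3,fy=3.3,interpolation=cv2.INTER_CUBIC))
R=Rn.from_euler('xyz',s["orientation"],degrees=True).as_matrix(); d=R[:,1]; l=-R[:,2]
f=lambda px:[((q-p)@d*1000,(q-p)@l*1000) for q in ground("wrist",px,.145)]
print(np.round(f([[358,245],[365,330]]),1))
E
```

```text
[[ 20.3  22.3]
 [ 26.4 -31.7]]
```

View pics/w7.png

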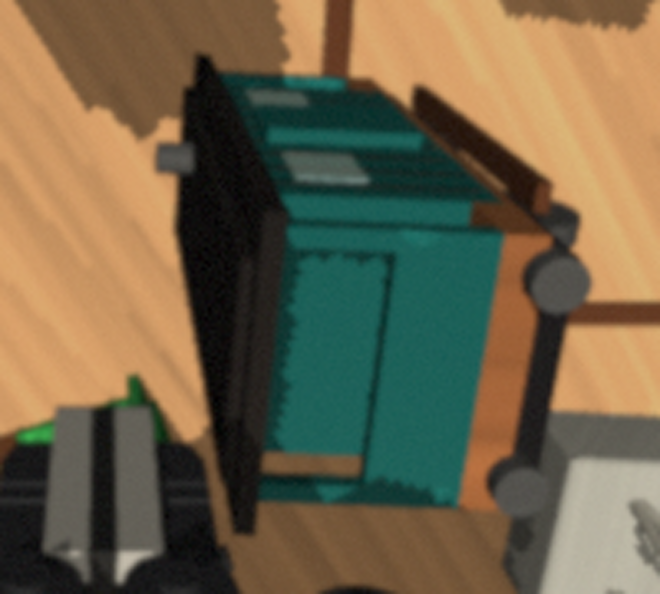

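Call:
{"name": "apply_moves", "arguments": {"travel": [[20, 0, 0], [20, 0, 0], [12, 0, 0], [0, 0, 0], [0, 4, 0], [0, 4, 0], [0, 3, 0], [0, 3, 0], [0, 3, 0], [0, 3, 0], [0, 3, 0], [0, 0, 0]], "twist": [0, 0, 0, 0, 0, 0, 0, 0, 0, 0, 0, 0]}}

```text
t: 12.12
eef_pos: [0.4545, 0.1032, 0.1043]
orientation: [7.2, 90.0, -114.9]
force: [-0.0, 0.2, -0.5]
finger_gap: -0.0
```

```bash
python3 - <<'E'
from h import *
s=robot.state(); p=s["eef_pos"]; print(s["t"],p,s["force"])
a,b=cams.capture("scene"),cams.capture("wrist")
im=cv2.resize(a[150:270,300:420],None,fx=4,fy=4,interpolation=cv2.INTER_CUBIC)
cv2.imwrite("pics/p8.png",np.hstack([im,b[:,200:520]]))
E
```

```text
12.125 [0.45449383 0.10324322 0.10427343] [-0.04930751  0.17200809 -0.48073309]
```

View pics/p8.png

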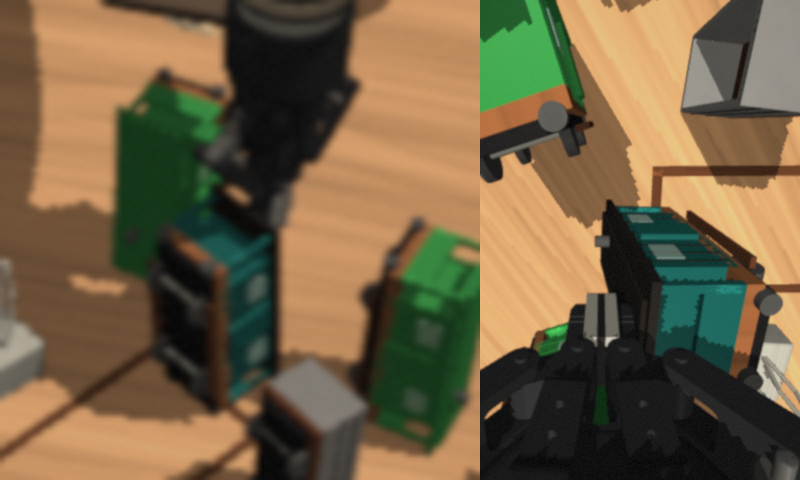

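Call:
{"name": "apply_moves", "arguments": {"travel": [[0, 3, 0], [0, 3, 0], [0, 3, 0], [0, 3, 0], [0, 0, 0]], "twist": [0, 0, 0, 0, 0]}}

```text
t: 12.85
eef_pos: [0.4647, 0.0969, 0.1043]
orientation: [99.1, 90.0, -23.0]
force: [-0.1, -0.9, -0.3]
finger_gap: -0.0001
```

```bash
python3 - <<'E'
from h import *
s=robot.state(); p=s["eef_pos"]; print(s["t"],p,s["force"])
a,b=cams.capture("scene"),cams.capture("wrist")
im=cv2.resize(a[150:270,300:420],None,fx=4,fy=4,interpolation=cv2.INTER_CUBIC)
cv2.imwrite("pics/p9.png",np.hstack([im,b[:,200:520]]))
E
```

```text
12.85 [0.46472796 0.09685678 0.1043394 ] [-0.08052533 -0.85775727 -0.33930454]
```

View pics/p9.png

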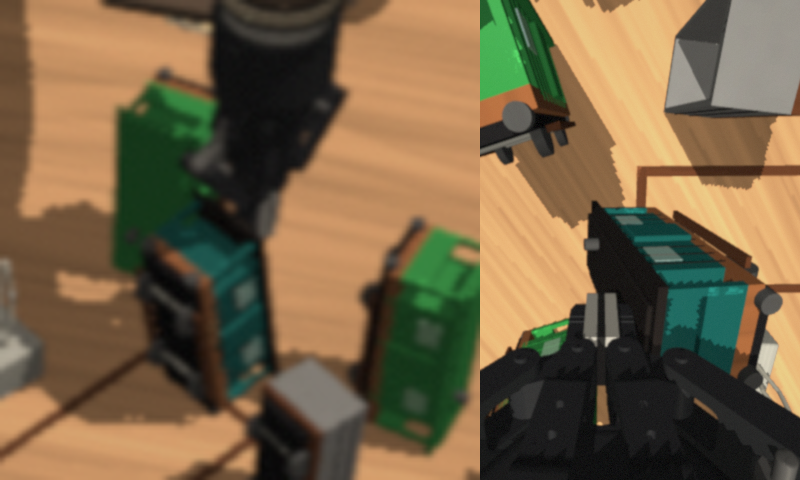

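The van leans about 12° with its foot in place and no vertical load, so I continue.

Call:
{"name": "apply_moves", "arguments": {"travel": [[0, 3, 0], [0, 3, 0], [0, 3, 0], [0, 3, 0], [0, 3, 0], [0, 0, 0]], "twist": [0, 0, 0, 0, 0, 0]}}

```text
t: 13.7
eef_pos: [0.4774, 0.0889, 0.1043]
orientation: [109.6, 90.0, -12.5]
force: [-0.1, 0.1, 1.2]
finger_gap: 0.0
```

```bash
python3 - <<'E'
from h import *
s=robot.state(); p=s["eef_pos"]; print(s["t"],p,s["force"])
a,b=cams.capture("scene"),cams.capture("wrist")
im=cv2.resize(a[180:300,280:400],None,fx=4,fy=4,interpolation=cv2.INTER_CUBIC)
cv2.imwrite("pics/p10.png",np.hstack([im,b[:,200:520]]))
E
```

```text
13.7 [0.47741606 0.08891163 0.10433298] [-0.06798435  0.05331962  1.17868704]
```

View pics/p10.png

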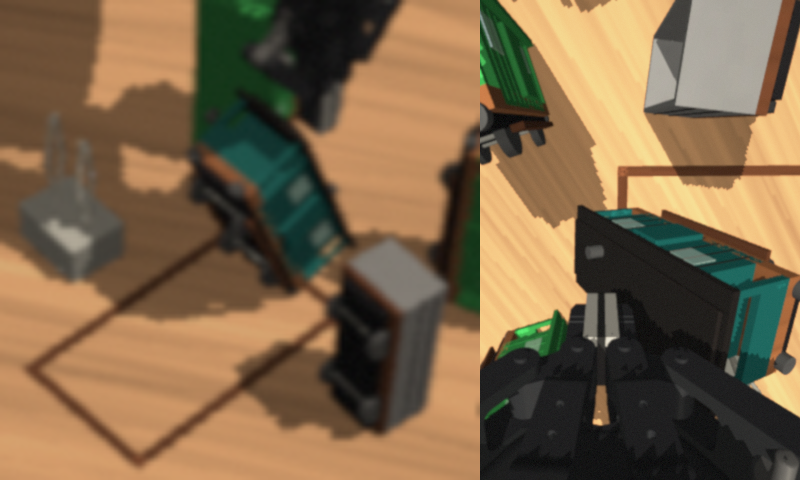

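The van is past balance and falling, clear of the finger. I'll draw back and up while it lands.

Call:
{"name": "apply_moves", "arguments": {"travel": [[0, -10, 0], [-20, -10, 0], [-40, 0, 0], [-40, 0, 0], [0, -20, 0], [0, -30, 0], [0, -20, 0], [0, 0, 0]], "twist": [0, 0, 0, 0, 0, 0, 0, 0]}}

```text
t: 14.8
eef_pos: [0.3994, 0.1376, 0.2034]
orientation: [-48.3, 89.9, -170.3]
force: [-0.2, -0.3, 0.6]
finger_gap: 0.0001
```

```bash
python3 - <<'E'
from h import *
s=robot.state(); p=s["eef_pos"]; print(s["t"],p,s["force"])
for n in("scene","wrist","top"): cv2.imwrite(f"pics/{n}11.png",cams.capture(n))
a=cv2.imread("pics/scene11.png"); b=cv2.imread("pics/top11.png")
im=cv2.resize(a[180:330,260:410],None,fx=4,fy=4,interpolation=cv2.INTER_CUBIC)
cv2.imwrite("pics/p11.png",im)
E
```

```text
14.8 [0.39938492 0.13758027 0.2033928 ] [-0.22077224 -0.34402066  0.57466757]
```

View pics/p11.png

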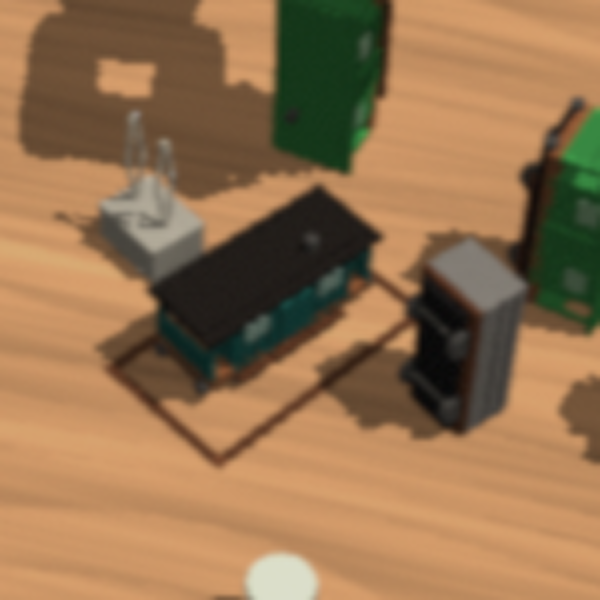

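View pics/wrist11.png

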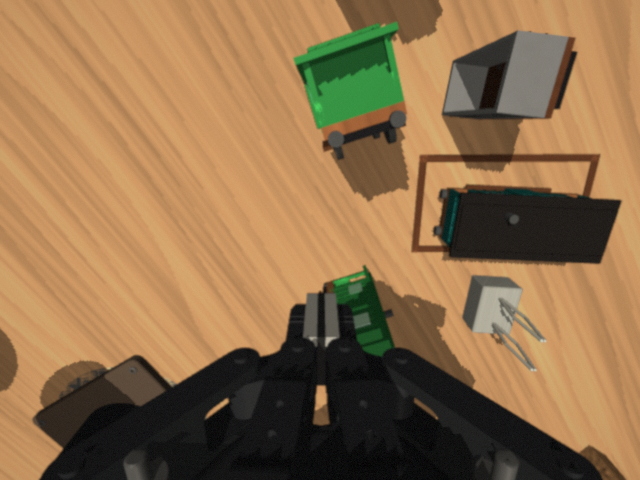

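View pics/top11.png

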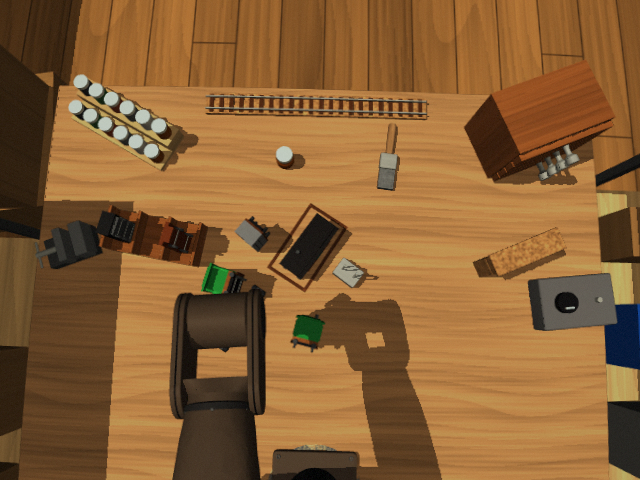

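```bash
python3 - <<'E'
from h import *
from fit import bayc
im=cv2.imread("pics/top11.png"); g=im.max(2); m=np.zeros_like(g); m[208:282,275:342]=(g[208:282,275:342]<45); 
n,lab,st,_=cv2.connectedComponentsWithStats(m); i=1+np.argmax(st[1:,4]); m=(lab==i).astype(np.uint8)
r=cv2.minAreaRect(cv2.findContours(m,0,1)[0][0]); bx=cv2.boxPoints(r); print(r,bx.round(1))
W=ground("top",bx,.071)[:,:2]; c=np.array([.56514,.02854]); a=np.radians(-32.0); M=np.array([[np.cos(a),np.sin(a)],[-np.sin(a),np.cos(a)]])
print("bay frame",((W-c)@M.T*1000).round(1))
b=cv2.resize(im[190:310,250:360],None,fx=5,fy=5,interpolation=cv2.INTER_CUBIC); cv2.polylines(b,[((bx-[250,190]+.5)*5).astype(np.int32)],True,(0,255,255),1); 
cv2.polylines(b,[((proj("top",bayc((*c,a)))-[250,190]+.5)*5).astype(np.int32)],True,(255,255,0),1); cv2.imwrite("pics/chk.png",b)
print(robot.state()["t"])
E
```

```text
((309.2471618652344, 246.0164031982422), (27.142375946044922, 63.18340301513672), 36.52885437011719) [[279.5 263.3]
 [317.1 212.6]
 [339.  228.7]
 [301.3 279.5]]
bay frame [[-73.2  26.6]
 [ 70.9  20.4]
 [ 67.1 -41.7]
 [-76.3 -34.6]]
14.95
```

View pics/chk.png

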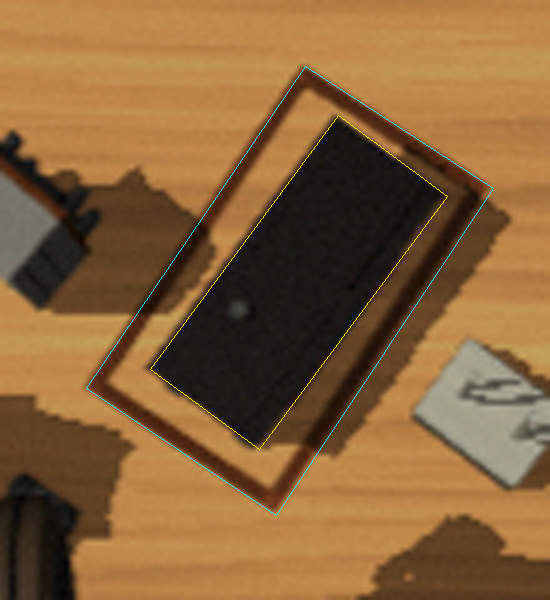

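All four corners are inside, with at least 13 mm margin. The van is on its wheels and the robot is clear, so I hand in.

```bash
python3 - <<'E'
from h import *
s=robot.state(); print(s["force"],np.abs(s["joint_velocities"]).max()); print(robot.job_done())
E
```

```text
[-0.61082277 -0.2887455   0.24396009] 0.5243574624172107
the job is handed in; nothing more can be done
None
```

I pushed the teal guards van over with the shut fingertips high on the roof. It fell onto its wheels inside the marked rectangle, and I handed the job in at about 15 s. The hand-in gives no verdict.

**Final position:** in the last top view the roof corners lie at x from -76 to +71 mm and y from -42 to +27 mm in the bay frame. The limits are ±95 and ±55 mm. The van looks level and roof up, and the gripper was clear of it. The other objects look unmoved in the last pictures, though I checked that by eye only.

**First push failed:** the fingertips turned out to sit about 20 mm higher than the reported tool point. On that push the wrist force climbed to about 20 N upward and the van leaned. When I raised the tool, the van settled back upright in its place. I backed off, lowered the tool to 0.104 m and pushed again. That time the van tipped with its foot in place and almost no force on the wrist.

**Checks that disagreed:** the top and wrist cameras differed by 5–6 mm sideways. The force on the second push stayed within sensor noise (about 1 N), so I judged contact then from the lean in the pictures.

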